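# Lock the sifter lid open with its pin

## Robot

A 6-joint arm with a two-finger parallel gripper is mounted at the origin on the work surface. World frame = base frame: x ahead of the robot, y to its left, z up, the work surface at z = 0. Lengths are in m, angles in rad, forces in N, time in s.
With the tool pointing down it reaches from about 0.25 to 0.725 m from the base axis. Payload 4 kg.
Tool frame: the origin (TCP) lies midway between the tips of the shut fingers; the grasp point (between the pads) lies 19 mm behind it; y points along the fingers, x is the direction in which the jaws open and shut, and the axes are right-handed (so a half turn about y gives the same grasp; the last joint's range is limited). The gripper opens to 85 mm and grips with 20 to 120 N. Pads are 22 mm wide; open, the fingers measure 114 mm over their backs; the gripper's body (76 mm by 85 mm) begins 54 mm behind the grasp point. The pads swing forward as they close: fully open they stand 13 mm farther back than shut.
Start: joints at [1.262, 0.241, 0.005, 1.335, 0, 1.571], TCP at [0.152, 0.476, 0.231] pointing down, gripper open.
Joint ranges: [-2.72, 2.72], [-1.05, 1.87], [-1.09, 1.28], [-1.99, 2.15], [-1.42, 1.44], [-3.14, 3.14]. Speed limits (rad/s): [2.79, 2.79, 3.14, 3.14, 3.14, 3.14].

## Interface

Orientations are given as a unit quaternion [x, y, z, w].
In Python, from workcell import bot gives the robot as it stands. The module is installed in compiled form; this text tells all that it offers.
- The arm moves only by the shell command python3 -m inch 'ROWS'. ROWS is text: rows parted by semicolons, each of 7 numbers parted by spaces: the turn, a rotation vector about the tool's x, y, z in degrees, then the shift along the tool's x, y, z in mm, then the closure, from 0 (fully open) to 1 (shut). In form: ax ay az dx dy dz fingers; .... A call has 1 to 12 rows; each row shifts and turns the commanded pose from where the row before left it, along the tool's axes as they then stand; what a row does not reach is not made up. A row lasts 1/8 s, in which the tool goes at most 62.5 mm and 10.7 degrees, less where a joint would pass 70% of its speed; a pose out of reach is approached as far as the arm can. A call with a gripper value outside its range is refused whole. The fingers move at their own pace and stop on an object; the grip force is fixed at half the most. Time passes only in rows, so rows that do not move let the fingers close. It gives the time, the measured TCP pose, the force and the opening at its end, in the units of the state.
- bot.get_obs(): the state, without advancing time (a new reading comes with each control period).
- bot.camera(name): name is "scene" or "top" or "wrist"; returns a dict with "color" (480x640x3 uint8, blue, green, red), "fx", "fy", "cx", "cy" (pixels), "extrinsics" (4x4, takes a point from world to camera coordinates). Camera axes: x right, y up, looking along -z (the intrinsics and any distortion apply to the point x, -y, -z); pixel columns grow to the right and rows downward; lengths in m; the calibration is good to about 2 mm. A picture is of the moment at which its call begins. There is no depth.
- bot.job_done(): hands the job in, once; it reports no verdict.
Trained networks look in the newest picture that a camera, given by its name, has taken for a name from the list of things; names that differ only in an ending like _2 or _b are one class to them, and where a whole thing is asked for, a point or a joint stands for the part that bears it (a point fixed in the world has none). Each returns a list of dicts, best first, with "conf" (0 to 1); they miss things now and then, are a little off and sometimes report something else, mostly with a low value. They report only what shows in the picture. A call takes as long as a camera call.
- bot.look_for(name, camera): "extent" ([left, top, right, bottom] in pixels, round what is visible of it).
- bot.cut_out(name, camera): "region" (480x640 bool, what is visible of it) and "extent" ([left, top, right, bottom] in pixels, round what is visible of it).
- bot.spot_point(name, camera): "point" ([column, row] in pixels: a listed point, or the origin of a listed thing).
The state is a dict: "clock": time; "joint_pos": joint angles; "joint_vel": joint speeds; "tau": joint torques, N m; "eef_pos": TCP position; "tool_rot": TCP orientation; "ft_force": force on the tool from outside, world axes, zero at the start; "ft_torque": the same for the moment, N m; "grip_width": finger opening in m.
Only numpy, scipy, OpenCV 4.12 (cv2) and the standard library are available. Lean on these libraries where they do the work, as an engineer would, in place of code of your own. Each camera call takes 0.05 s, during which the arm holds its last target.

## Task

Someone is about to clean the sieve by hand, so lock the sifter's lid open: lift the lid by its bar handle all the way up against its stop, let go and see that it stays there by itself. Then take the lock pin (the straight one with the round grip, not the one with the T handle) out of the drip stand and slide it down through all three eyes - upper bracket eye, lid eye, lower bracket eye - until its collar sits on the upper eye, and let go. Leave the T-handled spindle, the bowl, the scraper and the nozzle where they are.

Things in the scene. Friction and masses are not known exactly. Their poses are not given: they have to be found in the camera images.
- sifter: Low stainless bench sifter, 220 mm deep (x), 310 mm wide (y), fixed. Origin on the bench, 10 mm in front of its middle; its front faces -x, z is up. Motor box on its right (-y), top 110 mm above the bench; sieve chamber under the lid on its left. The lid's hinge line runs along y at x = +85 mm, 135 mm above the bench.
- lid (a joint): Angle of the lid (185 mm deep, 204 wide, 0.45 kg) about the hinge line, rad: 0 shut and level, 1.08 (62 degrees) fully open against its stop, where its eye is in line with the bracket's two. The front edge rises. Stiff friction hinge: the lid stays where it is left; moving it takes 4 to 7 N at the bar.
- lid_bar (a point): Middle of the lid's bar handle: round steel bar, 10 mm thick, 110 mm long along the sifter's y, about 40 mm in front of the lid's front edge, 230 mm from the hinge line. It turns with the lid. Lid shut: 135 mm above the bench, free space above and below. Lid open: about 338 mm.
- stay: Inclined bracket on the motor box with two fixed eyes (rings 29 mm across, 13 mm hole). Origin: mouth of the upper eye. z = pin line, up out of the eyes, leaning 28 deg from vertical to the sifter's front; the pin goes in along -z. Upper eye z -10 to 0 mm, lower -62 to -52. y = sifter's y. Its 26 x 5 mm plate runs beside the eyes, 23 to 28 mm off on the -y side, up to z = 0.
- lid_eye (a point): Centre of the lid's eye (ring 29 mm across, 10 mm long, 13 mm hole along the point's x), on an arm at the lid's right (-y) edge, 74 mm from the hinge line. Lid fully open: it lies on the pin line at z -36 to -26 mm of the bracket. The open lid's side edge is then 55 mm from the pin line on the +y side and reaches 83 mm (its bar 130 mm) farther up along z than the upper eye.
- pin_grip (a point): Lock pin, 0.16 kg: centre of its round grip (22 mm diameter, 42 mm long); z along the pin from tip to grip. It stands upright in a hole of the drip stand, hanging by its collar (24 mm across, 4 mm thick, underside 25 mm below this point). Below it the shank: 10 mm diameter, 80 mm long, the last 10 mm tapered. It pulls straight up.
- pin_tip (a point): End of the lock pin's nose, 105 mm from pin_grip along the pin.
- spindle: Scraper spindle, to be left alone: a shorter pin with a T handle (56 mm bar), standing in the other hole of the stand, 90 mm from the lock pin. Origin: underside of its collar.
- stand: Drip stand, fixed: steel plate 180 by 70 mm on wire legs, its top 100 mm above the bench, with two 14 mm through holes 45 mm either side of its middle along its x. Origin on the bench under the middle.
- bowl: Steel bowl, 170 mm across and 70 mm high, loose; to be left alone. Origin: centre of its underside.
- scraper: Bench scraper, 75 by 150 mm steel blade with a white handle, lying flat; to be left alone.
- nozzle: Piping nozzle, steel cone 35 mm across and 52 mm high, standing on the bench; to be left alone.

How it is judged:
On the way, in this order (a step that is already met when the one before it is completed fails the run):
1. the lid is up against its stop and stays there with nothing touching it (value of joint lid above 1.03 rad and velocity of joint lid between -0.03 and 0.03 rad/s and contact force between each of the arm, the fingers and sifter below 0.1 N), for 0.4 s.
2. the tip of the lock pin has passed through all three eyes (z of pin_tip in the frame of stay below -0.064 m and angle between the z axis of pin_grip and the z axis of stay, either way round below 0.12 rad and x of pin_tip in the frame of stay between -0.007 and 0.007 m and y of pin_tip in the frame of stay between -0.007 and 0.007 m), for 0.1 s.
At the end, for the whole second after the job is handed in: Lid fully open (over 1.03 rad); lock pin through upper eye, lid eye and lower eye, its collar within 5 mm of the upper eye, its axis within 0.12 rad of the pin line, its tip within 7 mm of that line, the lid eye within 5 mm of its axis; the gripper has let go (value of joint lid above 1.03 rad and z of pin_tip in the frame of stay below -0.075 m and angle between the z axis of pin_grip and the z axis of stay, either way round below 0.12 rad and x of pin_tip in the frame of stay between -0.007 and 0.007 m and y of pin_tip in the frame of stay between -0.007 and 0.007 m and x of lid_eye in the frame of pin_grip between -0.005 and 0.005 m and y of lid_eye in the frame of pin_grip between -0.005 and 0.005 m and contact force between the fingers and sifter below 0.1 N); the robot touches nothing.
It fails at once if the spindle was taken or knocked out of its place (distance of spindle from where it was at the start of the episode above 0.03 m).
It fails at once if the bowl was pushed away (distance of bowl from where it was at the start of the episode above 0.03 m).
It fails at once if the scraper was pushed away (distance of scraper from where it was at the start of the episode above 0.03 m).
It fails at once if the nozzle was knocked over or pushed away (distance of nozzle from where it was at the start of the episode above 0.03 m).
It also fails if it takes over 61 s, if anything falls off the work surface, if the arm or the gripper's body presses on something with over 40 N, if the wrist force passes 120 N, or if a joint passes its speed limit or range.

## Working session

There is one attempt and no reset: what is moved stays moved. The work goes in short steps, Python scripts to look and compute and a shell command to move; the robot and the scene stay as the last step left them, time stands still between calls to the robot, and variables do not carry over. Pictures are saved under pics/ and viewed, and the job is handed in when it is done.

```bash
mkdir -p pics
python3 - <<'E'
from workcell import bot
import cv2
print(bot.get_obs())
for n in ["scene","top","wrist"]:
    c=bot.camera(n); cv2.imwrite(f"pics/a_{n}.png",c["color"])
    print(n,c["fx"],c["fy"],c["cx"],c["cy"],c["extrinsics"].round(4).tolist(),c.keys())
    for t in ["sifter","lid_bar","stay","lid_eye","pin_grip","pin_tip","spindle","stand","bowl","scraper","nozzle"]:
        r=bot.spot_point(t,n); print(t,[( [round(float(v),1) for v in d["point"]],round(d["conf"],2)) for d in r[:2]])
E
```

```text
{'clock': 0.0, 'joint_pos': array([ 1.26198754e+00,  2.41398249e-01,  3.70555620e-03,  1.33520905e+00,
       -1.97205092e-05,  1.57080199e+00]), 'joint_vel': array([-3.70388099e-05, -5.53588289e-04,  3.89306664e-05, -2.36090803e-04,
        1.13423271e-03,  3.81970372e-04]), 'tau': array([ 3.40647093e-04, -3.72321832e+01,  2.52404201e+01,  1.70712703e-02,
        5.57051783e-05,  1.54519256e-06]), 'eef_pos': array([0.15177164, 0.47573175, 0.2304132 ]), 'tool_rot': array([ 0.57139309,  0.41655708, -0.41775093, -0.57050354]), 'ft_force': array([-0.00067797,  0.41100889,  0.0430377 ]), 'ft_torque': array([ 0.05062237, -0.02524501,  0.04920164]), 'grip_width': 0.08556760630078565}
scene 541.7142969153786 541.7142969153786 316.73155885778607 241.6464002420041 [[-0.8461, 0.5328, -0.0185, 0.4108], [-0.3563, -0.5392, 0.7631, 0.0917], [0.3966, 0.6522, 0.646, -1.5554], [0.0, 0.0, 0.0, 1.0]] dict_keys(['color', 'fx', 'fy', 'cx', 'cy', 'extrinsics'])
sifter []
lid_bar [([347.5, 237.5], 0.9)]
stay [([245.4, 201.5], 0.84)]
lid_eye [([256.3, 229.8], 0.87), ([247.1, 176.7], 0.64)]
pin_grip [([246.5
[... 561 characters left out ...]
 0.91), ([381.5, 191.4], 0.71)]
stay [([389.9, 173.5], 0.6)]
lid_eye [([381.4, 191.5], 0.56)]
pin_grip [([501.6, 231.9], 0.64)]
pin_tip []
spindle [([500.7, 188.9], 0.55)]
stand [([481.3, 222.0], 0.81)]
bowl [([148.3, 235.6], 0.58)]
scraper [([257.6, 326.9], 0.75)]
nozzle [([500.5, 188.0], 0.7), ([365.8, 289.9], 0.53)]
wrist 394.1795548718653 394.1795548718653 317.5268560849318 238.45023539854148 [[0.3042, 0.9526, -0.0005, -0.4989], [-0.9173, 0.2929, -0.2696, 0.0359], [-0.2567, 0.0825, 0.963, -0.3791], [0.0, 0.0, 0.0, 1.0]] dict_keys(['color', 'fx', 'fy', 'cx', 'cy', 'extrinsics'])
sifter []
lid_bar []
stay []
lid_eye []
pin_grip []
pin_tip []
spindle []
stand []
bowl []
scraper []
nozzle []
```

View pics/a_scene.png

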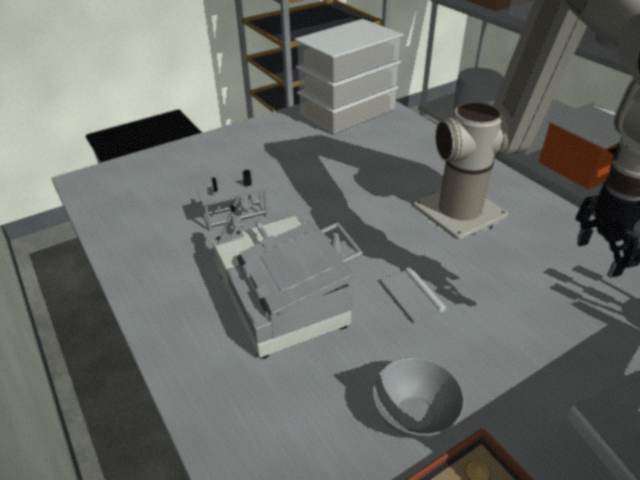

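View pics/a_top.png

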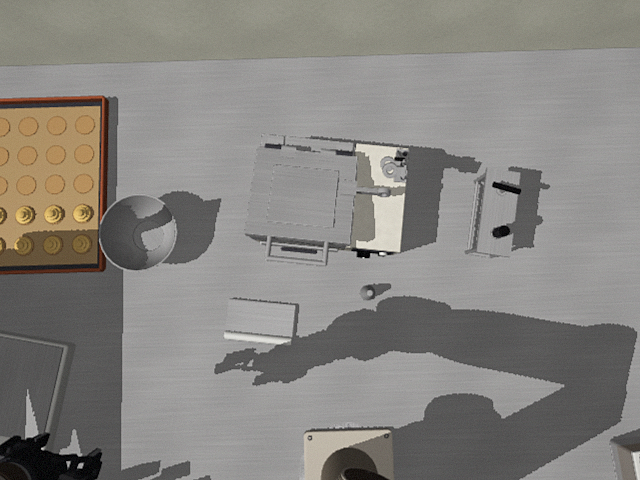

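```bash
cat > h.py <<'E'
from workcell import bot
import cv2,numpy as np
from scipy.spatial.transform import Rotation as Ro
from scipy.optimize import least_squares
def cam(n,save=None):
    c=bot.camera(n)
    if save: cv2.imwrite(f"pics/{save}.png",c["color"])
    return c
def proj(c,p):
    p=np.atleast_2d(p); q=p@c["extrinsics"][:3,:3].T+c["extrinsics"][:3,3]
    return np.c_[c["cx"]+c["fx"]*q[:,0]/-q[:,2], c["cy"]+c["fy"]*-q[:,1]/-q[:,2]]
def atz(c,uv,z):
    E=c["extrinsics"];R=E[:3,:3];o=-R.T@E[:3,3]
    d=R.T@np.array([(uv[0]-c["cx"])/c["fx"],-(uv[1]-c["cy"])/c["fy"],-1])
    return o+d*(z-o[2])/d[2]
def tri(cs,uvs):
    f=lambda p: np.concatenate([proj(c,p)[0]-uv for c,uv in zip(cs,uvs)])
    r=least_squares(f,[0.5,0,0.1]); return r.x,np.abs(r.fun).max()
def crop(c,x0,y0,x1,y1,s,name):
    cv2.imwrite(f"pics/{name}.png",cv2.resize(c["color"][y0:y1,x0:x1],None,fx=s,fy=s,interpolation=cv2.INTER_CUBIC))
def tool():
    o=bot.get_obs(); return o["eef_pos"],Ro.from_quat(o["tool_rot"]).as_matrix(),o
E
python3 - <<'E'
from h import *
p,R,o=tool(); print(R.round(3))
s=cam("scene");t=cam("top")
crop(s,180,150,380,370,3.5 if 0 else 3,"b_scene"); crop(t,220,110,560,310,2.3,"b_top")
for n,a,b in [("bar",(347.5,237.5),(290.8,262.5)),("stay",(245.4,201.5),(389.9,173.5)),("eye",(256.3,229.8),(381.4,191.5)),("grip",(246.5,177.2),(501.6,231.9)),("spindle",(217.1,190),(500.7,188.9)),("stand",(236.6,216.7),(481.3,222))]:
    print(n,[np.round(x,4) for x in tri([s,t],[a,b])])
print("bar at z",atz(t,(296,252),.135),atz(t,(290.8,262.5),.135)); print("grip",atz(t,(501.6,231.9),.129))
print("nozzle",atz(t,(368,293),.0),"bowl",atz(t,(138,232),.05))
E
```

```text
[[ 0.304 -0.    -0.953]
 [ 0.953 -0.     0.304]
 [-0.    -1.     0.   ]]
bar [array([0.4583, 0.102 , 0.1774]), np.float64(2.8757)]
stay [array([ 0.6123, -0.0849,  0.2232]), np.float64(2.0044)]
eye [array([ 0.5965, -0.0796,  0.1377]), np.float64(1.7271)]
grip [array([ 0.5076, -0.3199,  0.1218]), np.float64(0.3807)]
spindle [array([ 0.5967, -0.3276,  0.1102]), np.float64(0.7274)]
stand [array([ 0.5469, -0.3249, -0.0022]), np.float64(1.5752)]
bar at z [0.47735988 0.09661262 0.135     ] [0.45676903 0.10742603 0.135     ]
grip [ 0.50633818 -0.31669199  0.129     ]
nozzle [ 0.3901258  -0.05679595  0.        ] bowl [0.53753982 0.44509154 0.05      ]
```

View pics/b_scene.png

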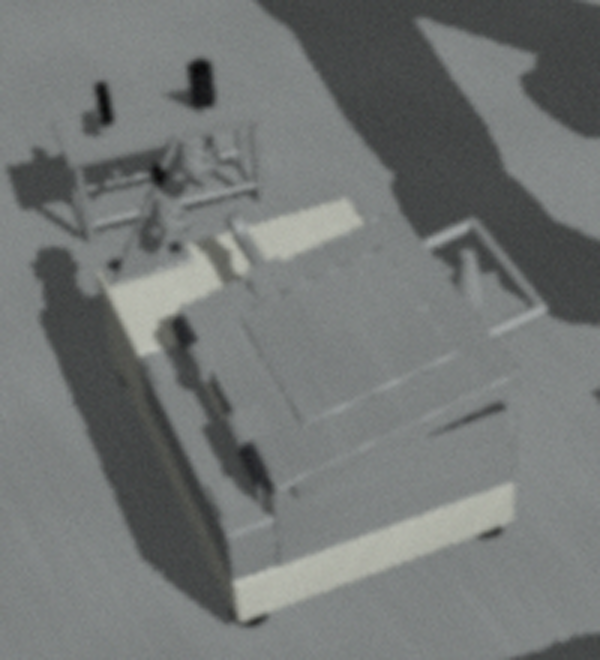

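View pics/b_top.png

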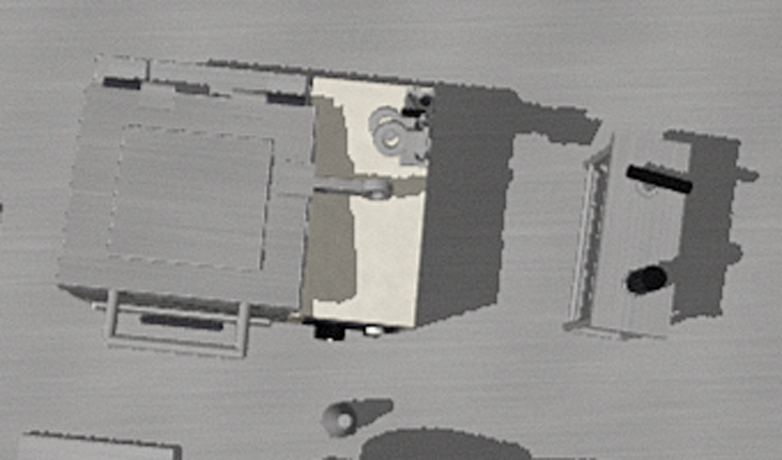

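Run:
```python
from h import *
s=cam("scene");t=cam("top")
T=lambda x,y:(220+x/2.3-.3,110+y/2.3-.3); S=lambda x,y:(180+x/3-.3,150+y/3-.3)
L=atz(t,T(108,347),.135);Rr=atz(t,T(245,353),.135);print(L,Rr,np.degrees(np.arctan2(*(L-Rr)[:2])))
print("bar L",tri([s,t],[S(545,305),T(108,347)]),"R",tri([s,t],[S(475,222),T(245,353)]))
print("eye up",tri([s,t],[S(157,187),T(392,138)]))
print("lid eye tip top z.135",atz(t,T(377,187),.135))
# box top corner right front & rear at z=.11
print("boxFR",atz(t,T(415,327),.11),"boxRR",atz(t,T(435,85),.11))
print("pin",tri([s,t],[S(201,84),T(648,279)]),"sp",tri([s,t],[S(104,103),T(659,180)]))
```

```text
[0.46198255 0.15529582 0.135     ] [0.45340209 0.03717841 0.135     ] 4.15486650916952
bar L (array([0.46082641, 0.15004752, 0.17358267]), np.float64(0.8309190572618945)) R (array([0.45051831, 0.03843151, 0.17133498]), np.float64(0.8374076043276659))
eye up (array([ 0.63333127, -0.09464179,  0.19272877]), np.float64(6.556759825513922))
lid eye tip top z.135 [ 0.59542189 -0.08278556  0.135     ]
boxFR [ 0.47337442 -0.11465098  0.11      ] boxRR [ 0.69299122 -0.14298071  0.11      ]
pin (array([ 0.50882291, -0.31939895,  0.12128365]), np.float64(0.1305922076504089)) sp (array([ 0.59674783, -0.33402886,  0.12500475]), np.float64(0.2610197872854485))
```

```bash
python3 -m inch '0 0 0 -24 0 -26.7 0.6;0 0 0 -24 0 -26.7 0.6;0 0 0 -24 0 -26.7 0.6;0 0 0 -24 0 -26.7 0.6;0 0 0 -24 0 -26.7 0.6;0 0 0 -24 0 -26.7 0.6;0 0 0 -24 0 -26.7 0.6;0 0 0 -24 0 -26.7 0.6;0 0 0 -24 0 -26.7 0.6;0 0 0 -24 0 -26.7 0.6;0 0 0 -24 0 -26.7 0.6;0 0 0 -24 0 -26.7 0.6'
python3 -m inch '0 10 0 0 0 0 0.6;0 10 0 0 0 0 0.6;0 10 0 0 0 0 0.6;0 10 0 0 0 0 0.6;0 10 0 0 0 0 0.6;0 10 0 0 0 0 0.6;0 10 0 0 0 0 0.6;0 9.3 0 0 0 0 0.6'
```

```text
clock: 3.5
eef_pos: [0.3702, 0.1036, 0.2315]
tool_rot: [0.571, 0.417, -0.417, -0.571]
ft_force: [0.3, 0.3, -0.5]
grip_width: 0.0339
clock: 4.5
eef_pos: [0.3697, 0.1046, 0.2314]
tool_rot: [-0.706, 0.045, -0.045, 0.706]
ft_force: [0.2, -0.1, 0.5]
grip_width: 0.0339
```

Run:
```python
from h import *
p,R,o=tool();print(p,R.round(3),o["joint_pos"].round(3),o["grip_width"],o["clock"])
```

```text
[0.36968089 0.10458736 0.2314193 ] [[ 0.992  0.     0.127]
 [-0.127  0.     0.992]
 [ 0.    -1.     0.   ]] [ 0.276  0.01  -0.262  1.298 -0.     1.974] 0.03394474035749536 4.5
```

```bash
python3 -m inch '0 0 -9 0 0 0 0.6;0 0 -9 0 0 0 0.6;0 0 -9 0 0 0 0.6;0 0 -9 0 0 0 0.6;0 0 -9 0 0 0 0.6;0 0 0 0 0 0 0.6'
python3 - <<'E'
from h import *
p,R,o=tool();print(p,R.round(3),o["joint_pos"].round(3),o["clock"])
w=cam("wrist","c_w")
print(proj(w,[.4557,.0942,.172]))
for n in ["lid_bar","lid_eye","stay"]: print(n,[(d["point"],d["conf"]) for d in bot.spot_point(n,"wrist")[:2]])
E
```

```text
clock: 5.25
eef_pos: [0.3662, 0.1038, 0.2275]
tool_rot: [0.67, 0.231, 0.306, -0.636]
ft_force: [0.2, 0.2, -0.1]
grip_width: 0.0342
[0.36615832 0.10378859 0.22754415] [[ 0.706  0.698  0.117]
 [-0.08  -0.085  0.993]
 [ 0.703 -0.711 -0.004]] [ 0.699 -0.447 -0.883  0.541 -0.54   2.216] 5.25
[[354.8892691  234.20218601]]
lid_bar [([360.7, 235.7], 0.58)]
lid_eye [([428.6, 350.5], 0.83)]
stay [([513.4, 369.4], 0.83)]
```

View pics/c_w.png

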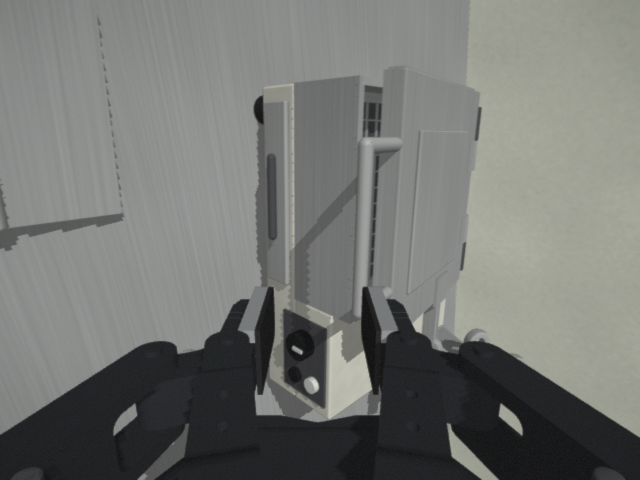

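```bash
python3 -m inch '0 0 0 13.5 10 0 0.6;0 0 0 13.5 15 0 0.6;0 0 0 0 20 0 0.6;0 0 0 0 20 0 0.6;0 0 0 0 20 0 0.6;0 0 0 0 15 0 0.6;0 0 0 0 15 0 0.6;0 0 0 0 0 0 0.6'
python3 - <<'E'
from h import *
p,R,o=tool();print(p,R.round(3),o["joint_pos"].round(3),o["clock"])
w=cam("wrist","d_w")
crop(cam("scene"),180,130,420,320,3,"d_s")
print(proj(w,[.455,.094,.175]))
E
```

```text
clock: 6.45
eef_pos: [0.4713, 0.0916, 0.1692]
tool_rot: [0.669, 0.229, 0.311, -0.635]
ft_force: [-0.1, -0.9, -0.7]
grip_width: 0.0341
[0.47129414 0.0916317  0.16921531] [[ 0.702  0.701  0.125]
 [-0.088 -0.088  0.992]
 [ 0.706 -0.708 -0.   ]] [ 0.429 -0.135 -0.91   0.092 -0.381  1.984] 6.45
[[294.0374522  322.95574875]]
```

View pics/d_w.png

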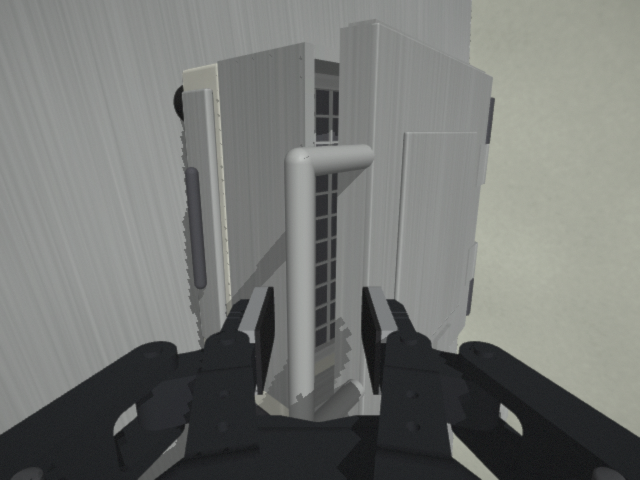

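View pics/d_s.png

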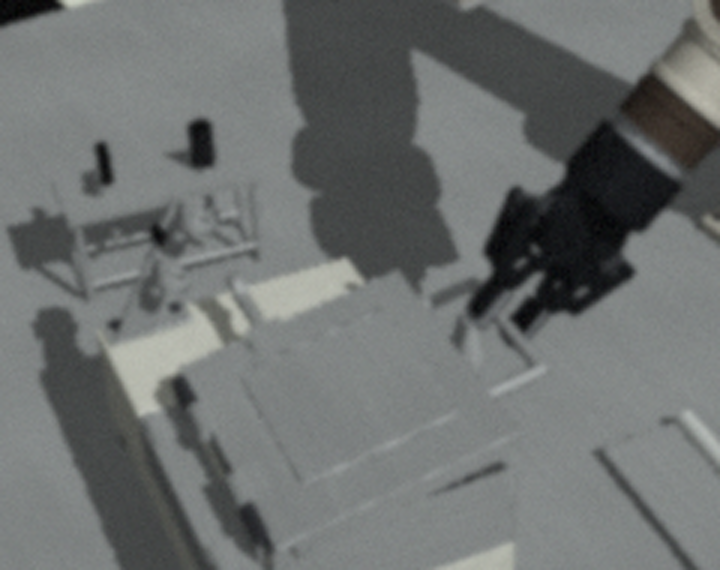

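```bash
cat > lift.py <<'E'
from h import *
p,R,o=tool()
xs=np.array([.992,-.127,0]);ez=np.array([0,0,1.]);ys=np.cross(ez,xs)
H=np.array([.592,.0264,.135])+.085*xs
lat=(p-H)@ys+.008
N=20
th=np.linspace(.175,1.06,N+1);pit=np.radians(np.linspace(45,65,N+1))
def pose(i):
    b=H+.23*(-np.cos(th[i])*xs+np.sin(th[i])*ez)+lat*ys
    d=np.cos(pit[i])*xs-np.sin(pit[i])*ez
    Rr=np.c_[np.cross(d,ys),d,ys]
    return b+.015*d,Rr
P=p;Q=R
for i in range(0,N+1):
    b,Rr=pose(i)
    print((Q.T@(b-P)*1000).round(1),np.degrees(Ro.from_matrix(Q.T@Rr).as_rotvec()).round(2)); P,Q=b,Rr
E
python3 lift.py
```

```text
[-5.1  2.3  8. ] [-0.15  0.13 -0.01]
[ 8.2 -5.6  0. ] [-0.  0.  1.]
[ 8.4 -5.4  0. ] [-0. -0.  1.]
[ 8.5 -5.2  0. ] [-0.  0.  1.]
[ 8.6 -5.  -0. ] [0. 0. 1.]
[ 8.8 -4.7 -0. ] [0. 0. 1.]
[ 8.9 -4.5 -0. ] [0. 0. 1.]
[ 9.  -4.2  0. ] [0. 0. 1.]
[ 9.1 -4.  -0. ] [-0. -0.  1.]
[ 9.2 -3.7  0. ] [-0.  0.  1.]
[ 9.3 -3.5 -0. ] [-0. -0.  1.]
[ 9.4 -3.2  0. ] [-0. -0.  1.]
[ 9.5 -2.9 -0. ] [-0.  0.  1.]
[ 9.6 -2.7 -0. ] [-0. -0.  1.]
[ 9.6 -2.4  0. ] [0. 0. 1.]
[ 9.7 -2.2  0. ] [0. 0. 1.]
[ 9.7 -1.9 -0. ] [ 0. -0.  1.]
[ 9.8 -1.6  0. ] [-0. -0.  1.]
[ 9.8 -1.3 -0. ] [-0. -0.  1.]
[ 9.9 -1.1  0. ] [-0.  0.  1.]
[ 9.9 -0.8  0. ] [0. 0. 1.]
```

```bash
python3 -m inch '0 0 0 -2 2 4 0.75;0 0 0 -2 0 4 0.75;0 0 1 8.2 -5.6 0 0.75;0 0 1 8.4 -5.4 0 0.75;0 0 1 8.5 -5.2 0 0.75;0 0 1 8.6 -5 0 0.75;0 0 1 8.8 -4.7 0 0.75;0 0 1 8.9 -4.5 0 0.75;0 0 1 9 -4.2 0 0.75;0 0 1 9.1 -4 0 0.75;0 0 1 9.2 -3.7 0 0.75;0 0 0 0 0 0 0.75'
python3 - <<'E'
from h import *
p,R,o=tool();print(p,R.round(3),o["joint_pos"].round(3),o["clock"])
w=cam("wrist","e_w")
E
```

```text
clock: 8.05
eef_pos: [0.4973, 0.0971, 0.2458]
tool_rot: [0.686, 0.176, 0.256, -0.659]
ft_force: [-6.3, 1.0, -0.3]
grip_width: 0.0218
[0.49734605 0.09705515 0.24575523] [[ 0.807  0.578  0.12 ]
 [-0.096 -0.071  0.993]
 [ 0.582 -0.813 -0.002]] [ 0.353 -0.148 -0.563  0.588 -0.269  1.964] 8.05
```

View pics/e_w.png

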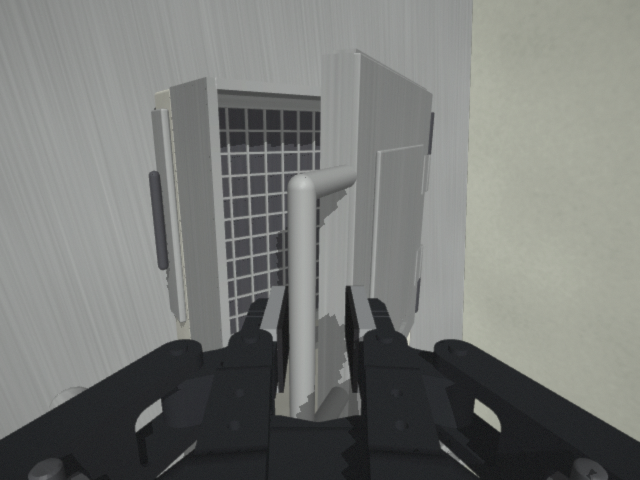

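The lid is following, with its bar (column 302) resting on the lower finger, column 288. I'll continue the arc.

```bash
python3 -m inch '0 0 1 9.3 -3.5 0 0.75;0 0 1 9.4 -3.2 0 0.75;0 0 1 9.5 -2.9 0 0.75;0 0 1 9.6 -2.7 0 0.75;0 0 1 9.6 -2.4 0 0.75;0 0 1 9.7 -2.2 0 0.75;0 0 1 9.7 -1.9 0 0.75;0 0 1 9.8 -1.6 0 0.75;0 0 1 9.8 -1.3 0 0.75;0 0 1 9.9 -1 0 0.75;0 0 1 9.9 -0.8 0 0.75;0 0 0 0 0 0 0.75'
python3 - <<'E'
from h import *
p,R,o=tool();print(p,R.round(3),o["joint_pos"].round(3),o["clock"])
w=cam("wrist","f_w")
E
```

```text
clock: 9.6
eef_pos: [0.5775, 0.0877, 0.3219]
tool_rot: [0.699, 0.11, 0.194, -0.68]
ft_force: [-1.7, 0.4, -0.0]
grip_width: 0.0214
[0.57746149 0.08766322 0.32193353] [[ 0.9    0.418  0.121]
 [-0.11  -0.051  0.993]
 [ 0.421 -0.907 -0.   ]] [ 0.225  0.066 -0.064  1.029 -0.144  1.887] 9.6
```

View pics/f_w.png

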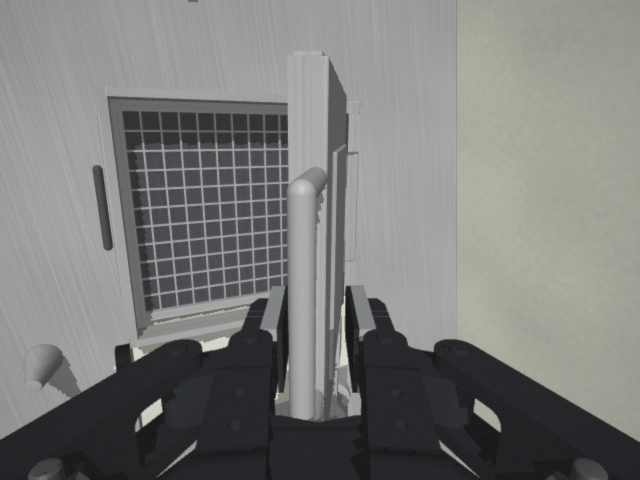

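```bash
python3 -m inch '0 0 0 4 0 0 0.75;0 0 0 4 0 0 0.75;0 0 0 0 0 0 0.75'; python3 -m inch '0 0 0 3 0 0 0.75;0 0 0 0 0 0 0.75'; python3 -m inch '0 0 0 3 0 0 0.75;0 0 0 0 0 0 0.75'
```

```text
clock: 10.02
eef_pos: [0.5841, 0.0868, 0.3252]
tool_rot: [0.698, 0.11, 0.194, -0.68]
ft_force: [-4.5, 0.7, 0.6]
grip_width: 0.0213
clock: 10.28
eef_pos: [0.5868, 0.0864, 0.3265]
tool_rot: [0.698, 0.11, 0.194, -0.68]
ft_force: [-5.5, 1.0, 2.2]
grip_width: 0.0214
clock: 10.52
eef_pos: [0.5886, 0.0861, 0.3272]
tool_rot: [0.699, 0.11, 0.193, -0.68]
ft_force: [-7.6, 1.3, 1.6]
grip_width: 0.0214
```

```bash
python3 -m inch '0 0 0 3 0 0 0.75;0 0 0 0 0 0 0.75'; python3 -m inch '0 0 0 3 0 0 0.75;0 0 0 0 0 0 0.75'
python3 - <<'E'
from h import *
p,R,o=tool();print(p,R.round(3),o["ft_force"],o["clock"])
w=cam("wrist","g_w")
E
```

```text
clock: 10.78
eef_pos: [0.5887, 0.0861, 0.3271]
tool_rot: [0.699, 0.108, 0.191, -0.681]
ft_force: [-15.6, 3.2, 2.9]
grip_width: 0.0215
clock: 11.02
eef_pos: [0.5888, 0.0861, 0.3271]
tool_rot: [0.699, 0.107, 0.188, -0.681]
ft_force: [-24.2, 3.2, 4.6]
grip_width: 0.0214
[0.58884736 0.08613321 0.32705143] [[ 0.906  0.406  0.118]
 [-0.107 -0.049  0.993]
 [ 0.409 -0.913 -0.001]] [-24.19811272   3.15610071   4.55608454] 11.025
```

View pics/g_w.png

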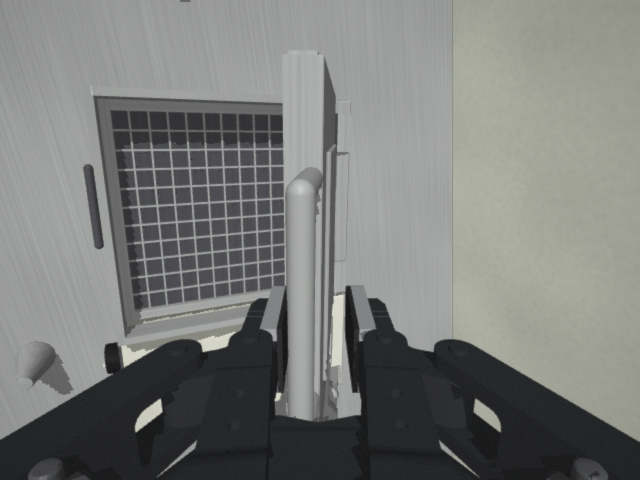

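```bash
python3 -m inch '0 0 0 -6 0 0 0.75;0 0 0 -5 0 0 0.75;0 0 0 0 0 0 0.7;0 0 0 0 -10 0 0.7;0 0 0 0 -20 0 0.7;0 0 0 0 -30 0 0.7;0 0 0 0 -30 0 0.7;0 0 0 0 0 0 0.7'
python3 - <<'E'
from h import *
p,R,o=tool();print(p,R.round(3),o["joint_pos"].round(3),o["ft_force"],o["clock"])
w=cam("wrist","h_w")
s=cam("scene");crop(s,160,100,400,300,3,"h_s");t=cam("top");crop(t,220,110,560,310,2.3,"h_t")
for c,n in [(w,"wrist"),(s,"scene"),(t,"top")]:
    for k in ["lid_bar","lid_eye","stay","pin_grip"]: print(n,k,[(np.round(d["point"],1),round(d["conf"],2)) for d in bot.spot_point(k,n)[:2]])
E
```

```text
clock: 12.08
eef_pos: [0.5494, 0.0911, 0.4121]
tool_rot: [0.697, 0.113, 0.198, -0.68]
ft_force: [1.0, 0.0, -0.7]
grip_width: 0.0255
[0.54936534 0.09105764 0.41214345] [[ 0.896  0.426  0.122]
 [-0.111 -0.05   0.993]
 [ 0.429 -0.903  0.003]] [ 0.248  0.006  0.101  1.248 -0.153  1.908] [ 9.60859247e-01  5.27783133e-04 -7.31020835e-01] 12.075
wrist lid_bar [(array([306.9, 263.4]), 0.95)]
wrist lid_eye [(array([315.2, 355.3]), 0.75)]
wrist stay [(array([313.7, 369.4]), 0.69)]
wrist pin_grip []
scene lid_bar [(array([293.7, 190.8]), 0.59)]
scene lid_eye [(array([243. , 214.8]), 0.63)]
scene stay [(array([246.2, 201.5]), 0.98)]
scene pin_grip [(array([245.6, 178. ]), 0.56), (array([251.2, 211.5]), 0.41)]
top lid_bar [(array([296.6, 177.3]), 0.74)]
top lid_eye [(array([388.5, 165.9]), 0.57)]
top stay [(array([389.1, 168.1]), 0.59)]
top pin_grip [(array([502.9, 231.3]), 0.48)]
```

View pics/h_w.png

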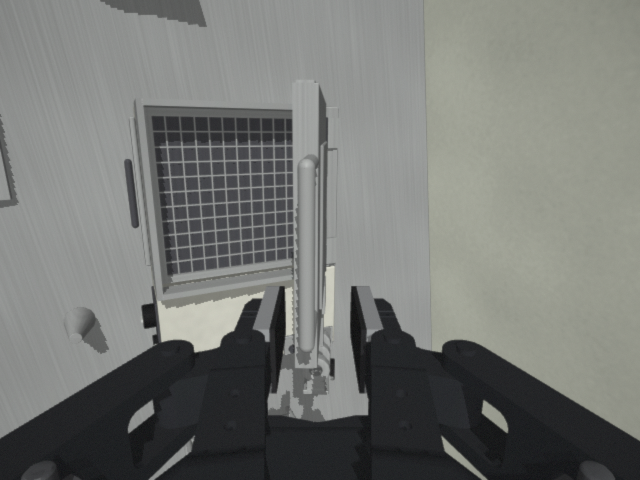

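View pics/h_s.png

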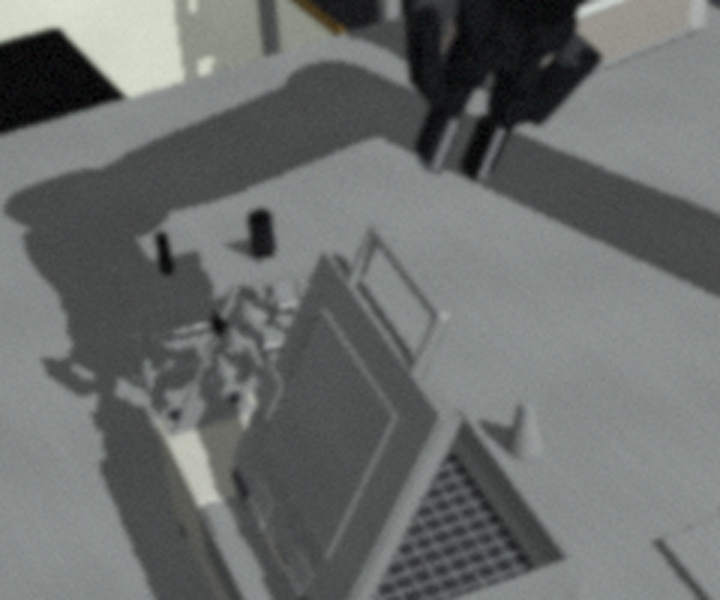

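View pics/h_t.png

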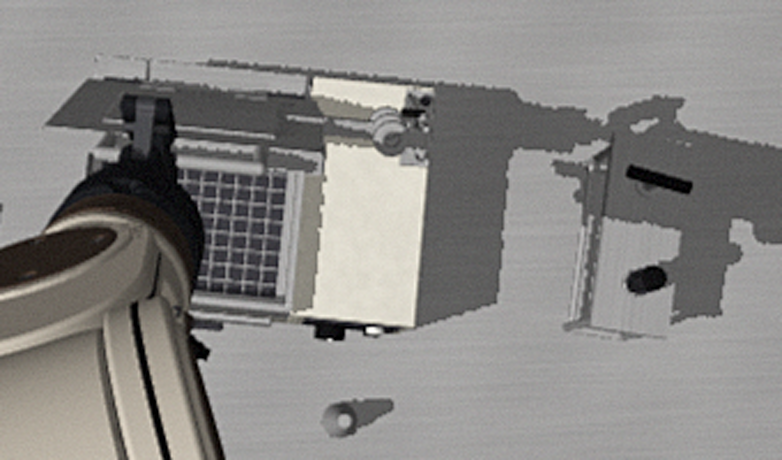

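```bash
python3 -m inch '0 0 8.5 0 0 0 0.6;0 0 8.5 0 0 0 0.6;0 0 8.4 0 0 0 0.6;0 0 0 1 0 -35 0.6;0 0 0 1 0 -45 0.6;0 0 0 1 0 -45 0.6;0 0 0 1 0 -45 0.6;0 0 0 1 0 -45 0.6;0 0 0 1 0 -45 0.6;0 0 0 2 0 -50 0.6;0 0 0 2 0 -50 0.6;0 0 0 2 0 -50 0.6'
python3 -m inch '0 0 0 0 30 0 0.5;0 0 0 0 45 0 0.5;0 0 0 0 45 0 0.5;0 0 0 0 35 0 0.5;0 0 0 0 0 0 0.5'
python3 - <<'E'
from h import *
p,R,o=tool();print(p,R.round(3),o["joint_pos"].round(3),o["ft_force"],o["grip_width"],o["clock"])
w=cam("wrist","i_w");print(w["extrinsics"].round(4).tolist())
print(proj(w,[[.508,-.317,.125],[.508,-.317,.146]]))
print([(d["point"],d["conf"]) for d in bot.spot_point("pin_grip","wrist")[:2]])
r=bot.cut_out("pin_grip","wrist")
if r: print(r[0]["extent"],r[0]["conf"])
E
```

```text
clock: 14.32
eef_pos: [0.5102, -0.3193, 0.4078]
tool_rot: [-0.706, 0.045, -0.041, 0.706]
ft_force: [1.5, -0.2, 0.6]
grip_width: 0.0345
clock: 14.95
eef_pos: [0.5075, -0.3165, 0.2494]
tool_rot: [-0.704, 0.048, -0.038, 0.707]
ft_force: [-0.1, 0.4, 0.9]
grip_width: 0.0426
[ 0.50753818 -0.31651233  0.24937236] [[ 0.992 -0.013  0.122]
 [-0.122  0.005  0.993]
 [-0.014 -1.     0.003]] [-0.556  0.447  0.347  1.484 -0.003  1.137] [-0.11154239  0.38863165  0.8736243 ] 0.042630729506077526 14.95
[[0.9924, -0.1221, -0.013, -0.5396], [0.1143, 0.957, -0.2665, 0.2854], [0.045, 0.263, 0.9637, -0.3359], [0.0, 0.0, 0.0, 1.0]]
[[319.86912391 228.87457899]
 [319.63324244 236.74467831]]
[([316.0, 228.7], 0.97), ([437.8, 228.8], 0.42)]
[302.0, 204.9, 340.1, 252.5] 0.88
```

View pics/i_w.png

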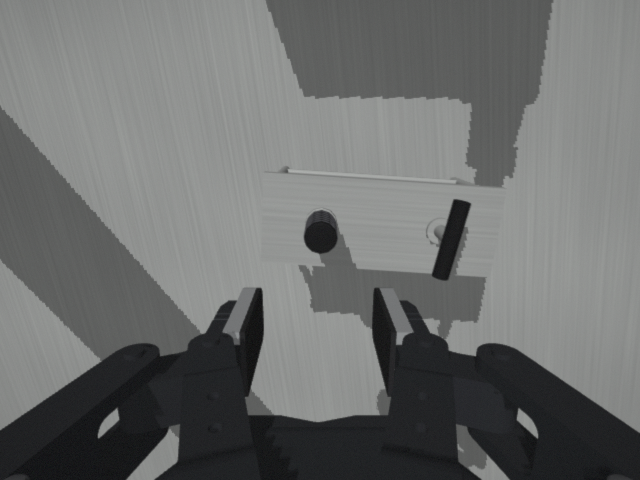

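```bash
python3 -m inch '0 0 -0.8 1.2 0 0 0.5;0 0 0 0 30 0 0.5;0 0 0 0 30 0 0.5;0 0 0 0 20 0 0.5;0 0 0 0 0 0 0.5;0 0 0 0 0 0 0.5'
python3 - <<'E'
from h import *
p,R,o=tool();print(p,R.round(3),o["ft_force"],o["grip_width"],o["clock"])
w=cam("wrist","j_w")
print(proj(w,[[.508,-.317,.125],[.508,-.317,.146]]))
E
```

```text
clock: 15.85
eef_pos: [0.5119, -0.3183, 0.1745]
tool_rot: [0.706, -0.04, 0.047, -0.705]
ft_force: [-0.3, -0.3, 0.2]
grip_width: 0.043
[ 0.51193758 -0.31831431  0.17454233] [[ 0.993  0.01   0.122]
 [-0.122 -0.002  0.993]
 [ 0.01  -1.    -0.001]] [-0.29320961 -0.32741249  0.1629106 ] 0.042995663558145304 15.85
[[307.58801501 261.3423161 ]
 [306.9673867  276.10375664]]
```

View pics/j_w.png

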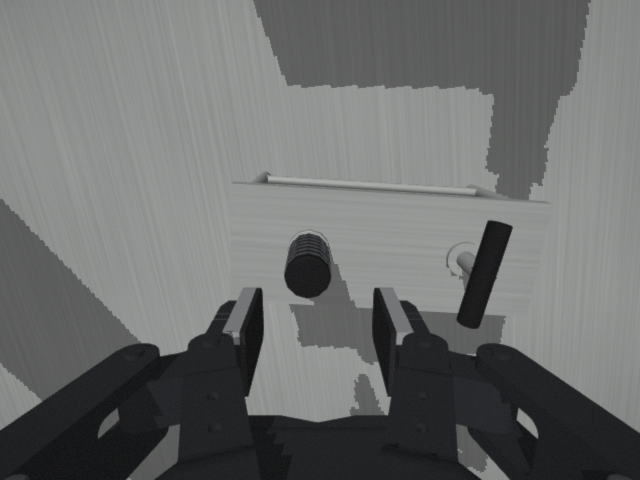

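```bash
python3 -m inch '0 0 0.6 -3.7 0 1.5 0.5;0 0 0 0 20 0 0.5;0 0 0 0 20 0 0.5;0 0 0 0 15 0 0.5;0 0 0 0 6 0 0.5;0 0 0 0 0 0 0.5;0 0 0 0 0 0 0.5'
python3 - <<'E'
from h import *
p,R,o=tool();print(p,R.round(3),o["ft_force"],o["grip_width"],o["clock"])
w=cam("wrist","k_w")
print(proj(w,[[.508,-.317,.125],[.508,-.317,.146]]))
E
```

```text
clock: 16.77
eef_pos: [0.5079, -0.3161, 0.1125]
tool_rot: [0.706, -0.044, 0.042, -0.706]
ft_force: [-0.3, 0.6, -0.5]
grip_width: 0.0428
[ 0.50787859 -0.31610332  0.11252895] [[ 0.993 -0.002  0.122]
 [-0.122 -0.     0.993]
 [-0.002 -1.    -0.001]] [-0.31028975  0.6277067  -0.49313916] 0.042753241000475825 16.775
[[316.78206195 321.08986728]
 [316.56243453 352.61273913]]
```

View pics/k_w.png

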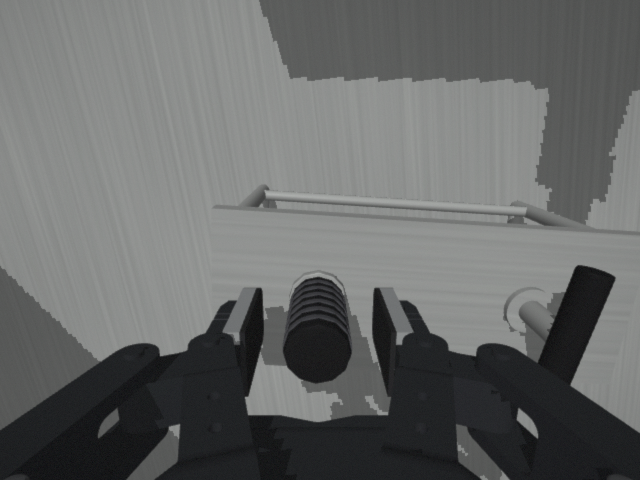

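```bash
python3 -m inch '0 0 0 0 0 0 1;0 0 0 0 0 0 1;0 0 0 0 0 0 1;0 0 0 0 0 0 1;0 0 0 0 0 0 1'; python3 -m inch '0 0 0 0 -10 0 1;0 0 0 0 -20 0 1;0 0 0 0 -30 0 1;0 0 0 0 -40 0 1;0 0 0 0 -45 0 1;0 0 0 0 -45 0 1;0 0 0 0 -50 0 1;0 0 0 0 0 0 1;0 0 0 0 0 0 1'
python3 - <<'E'
from h import *
p,R,o=tool();print(p,R.round(3),o["joint_pos"].round(3),o["ft_force"],o["grip_width"],o["clock"])
w=cam("wrist","l_w")
E
```

```text
clock: 17.45
eef_pos: [0.5078, -0.3161, 0.1125]
tool_rot: [0.706, -0.044, 0.042, -0.706]
ft_force: [0.2, -0.6, 5.3]
grip_width: 0.0206
clock: 18.58
eef_pos: [0.5078, -0.3157, 0.3505]
tool_rot: [-0.705, 0.045, -0.041, 0.706]
ft_force: [-0.1, 0.4, -3.2]
grip_width: 0.0206
[ 0.50782042 -0.31570751  0.35049623] [[ 0.993 -0.005  0.122]
 [-0.122  0.001  0.993]
 [-0.005 -1.     0.001]] [-0.555  0.451  0.612  1.737 -0.002  1.137] [-0.07837767  0.35400222 -3.18196221] 0.02060781759536321 18.575
```

View pics/l_w.png

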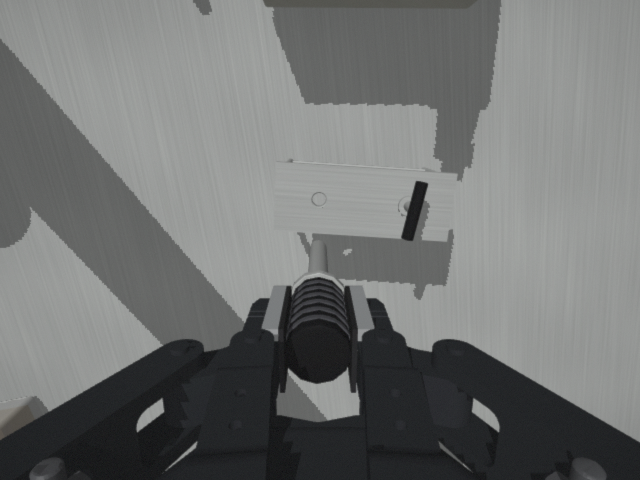

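```bash
python3 -m inch '0 0 -7 0 0 0 1;0 0 -7 0 0 0 1;0 0 -7 0 0 0 1;0 0 -7 0 0 0 1;0 0 0 0 0 0 1'
cat > pre.py <<'E'
from h import *
import sys
p,R,o=tool();print(p,R.round(4).tolist(),o["joint_pos"].round(3),o["ft_force"],o["grip_width"],o["clock"])
xs=np.array([.992,-.127,0]);xs/=np.linalg.norm(xs);ez=np.array([0,0,1.]);ys=np.cross(ez,xs)
a=np.radians(28);zs=-np.sin(a)*xs+np.cos(a)*ez
M=np.array([.613,-.0845,.226])
h=float(sys.argv[1])
Rt=np.c_[np.cross(-zs,ys),-zs,ys]
T=M+(h+.0925)*zs
print("rot",np.degrees(Ro.from_matrix(R.T@Rt).as_rotvec()).round(2),"shift",(R.T@(T-p)*1000).round(1),T)
E
python3 pre.py .04
```

```text
clock: 19.25
eef_pos: [0.504, -0.3139, 0.3467]
tool_rot: [0.695, 0.124, 0.209, -0.677]
ft_force: [-0.1, 0.6, -1.8]
grip_width: 0.0203
[ 0.50398256 -0.31392278  0.34670035] [[0.8817, 0.4554, 0.1237], [-0.112, -0.0526, 0.9923], [0.4584, -0.8888, 0.0046]] [-0.684  0.082  0.003  1.082  0.249  1.064] [-0.14043119  0.5507403  -1.82962166] 0.020342987798467632 19.25
rot [-0.32  0.05 -0.72] shift [ 13.4  12.4 241.3] [ 0.55129861 -0.07660073  0.34299056]
```

```bash
python3 -m inch '0 0 0 3 0 40 1;0 0 0 3 0 45 1;0 0 0 3 0 45 1;0 0 0 2 3 45 1;0 0 0 2 4 40 1;0 0 0 0 5 26 1;0 0 0 0 0 0 1;0 0 0 0 0 0 1'
python3 pre.py .04
python3 - <<'E'
from h import *
w=cam("wrist","m_w");s=cam("scene");crop(s,160,100,400,300,3,"m_s");t=cam("top");crop(t,300,90,500,240,4,"m_t")
for c,n in [(w,"wrist"),(s,"scene"),(t,"top")]:
    for k in ["lid_eye","stay","pin_tip","pin_grip"]: print(n,k,[(np.round(d["point"],1),round(d["conf"],2)) for d in bot.spot_point(k,n)[:2]])
E
```

```text
clock: 20.25
eef_pos: [0.5551, -0.0789, 0.347]
tool_rot: [0.696, 0.127, 0.211, -0.675]
ft_force: [-0.4, 0.6, -1.9]
grip_width: 0.0208
[ 0.55506536 -0.07891636  0.34702776] [[0.8787, 0.4617, 0.1214], [-0.1072, -0.0572, 0.9926], [0.4652, -0.8852, -0.0007]] [-0.147 -0.037 -0.129  0.994  0.011  1.548] [-0.42714202  0.58980172 -1.93120138] 0.02083009857123232 20.25
rot [-0.11  0.3  -0.28] shift [-5.4  1.7  1.8] [ 0.55129861 -0.07660073  0.34299056]
wrist lid_eye [(array([315.5, 214.5]), 0.77), (array([312.2, 223.8]), 0.41)]
wrist stay [(array([313.1, 220.9]), 0.58)]
wrist pin_tip [(array([318.8, 242.9]), 0.72)]
wrist pin_grip [(array([315.2, 321.7]), 0.85)]
scene lid_eye [(array([241.8, 213. ]), 0.83)]
scene stay [(array([246.4, 202.4]), 0.78)]
scene pin_tip [(array([251.5, 185.9]), 0.81)]
scene pin_grip [(array([269. , 145.1]), 0.74)]
top lid_eye [(array([388.5, 166.9]), 0.57)]
top stay [(array([385.8, 169.2]), 0.84)]
top pin_tip [(array([392.3, 172.9]), 0.62)]
top pin_grip [(array([403.1, 190.8]), 0.6)]
```

View pics/m_w.png

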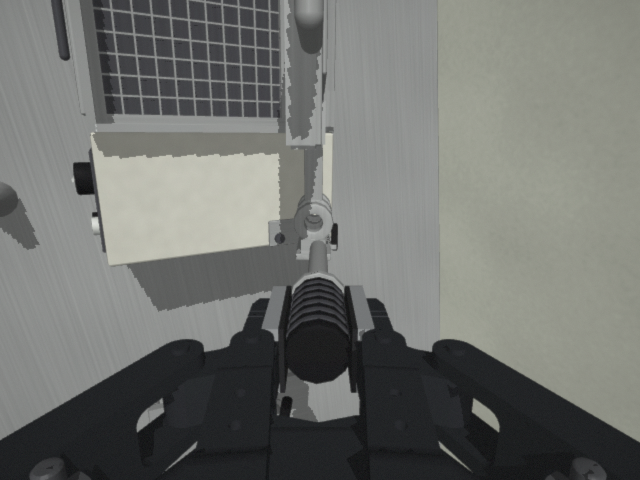

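View pics/m_s.png

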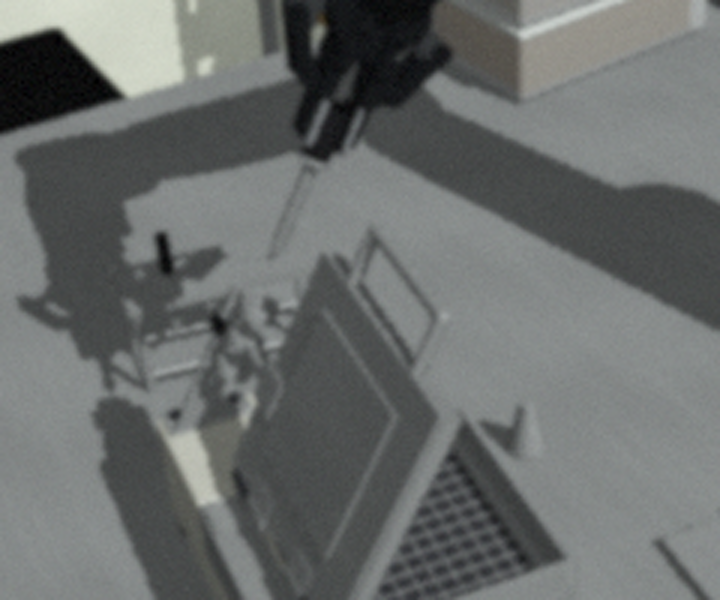

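View pics/m_t.png

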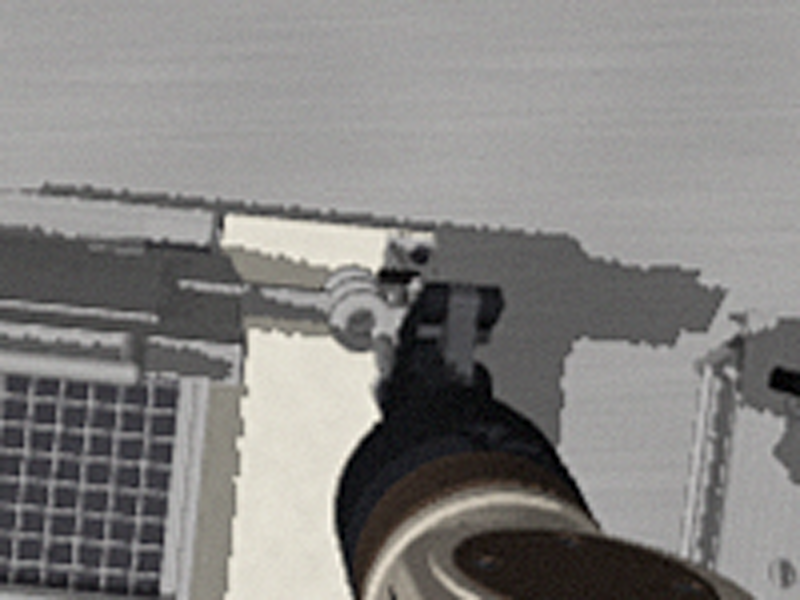

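```bash
cat > view.py <<'E'
from h import *
import sys
name=sys.argv[1]
w=cam("wrist");crop(w,240,160,400,280,5,name)
p,R,o=tool()
xs=np.array([.992,-.127,0]);xs/=np.linalg.norm(xs);ez=np.array([0,0,1.])
a=np.radians(28);zs=-np.sin(a)*xs+np.cos(a)*ez
M=np.array([.613,-.0845,.226])
f=lambda q:((proj(w,q)-[240,160])*5+2).round(0).tolist()
print("eyes (crop px)",f([M,M-.010*zs,M-.026*zs,M-.052*zs,M-.062*zs]))
tl=lambda v:p+R@np.array(v)
print("pin: top,collar,tip",f([tl([0,-.0335,0]),tl([0,.0125,0]),tl([0,.0925,0])]))
print(p,o["ft_force"].round(1),o["clock"])
E
python3 view.py n_w
```

```text
eyes (crop px) [[353.0, 314.0], [354.0, 299.0], [356.0, 276.0], [359.0, 244.0], [360.0, 233.0]]
pin: top,collar,tip [[378.0, 954.0], [381.0, 661.0], [383.0, 403.0]]
[ 0.5544379  -0.07873581  0.34712862] [ 0.8 -1.  -1.1] 21.05
```

View pics/n_w.png

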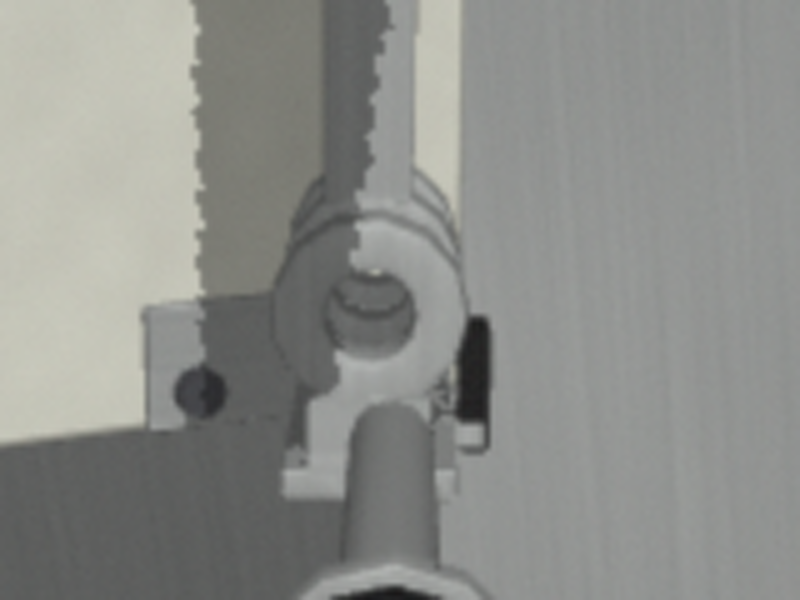

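```bash
sed -i 's/M=np.array(.*/M=np.array([.6152,-.0848,.2272])/' pre.py view.py; python3 pre.py .010
python3 - <<'E'
from h import *
w=cam("wrist"); p,R,o=tool()
E=w["extrinsics"];q=E[:3,:3]@np.array([.6152,-.0848,.2272])+E[:3,3];print("depth M",-q[2], "ring29 px crop",.029*394.2/-q[2]*5)
Rc=E[:3,:3]@R; print("tool axes in cam",Rc.round(3).tolist())
s=cam("scene");print(proj(s,[[.6152,-.0848,.2272]]))
E
```

```text
[ 0.5544379  -0.07873581  0.34712862] [[0.878, 0.4629, 0.1217], [-0.1076, -0.0568, 0.9926], [0.4664, -0.8846, -0.0]] [-0.148 -0.039 -0.132  0.993  0.012  1.548] [ 0.79644712 -0.99657522 -1.06384602] 0.020068012788424114 21.05
rot [-0.14  0.27 -0.2 ] shift [-2.3 32.1  1.6] [ 0.56746874 -0.07868924  0.31770213]
depth M 0.2849035854625832 ring29 px crop 200.6257657557868
tool axes in cam [[1.0, -0.001, -0.0], [0.0, 0.27, 0.963], [-0.001, -0.963, 0.27]]
[[246.06912536 200.95017652]]
```

```bash
python3 -m inch '0 0 -0.2 -3 0 1 1;0 0 0 0 13 0 1;0 0 0 0 14 0 1;0 0 0 0 0 0 1;0 0 0 0 0 0 1'; python3 view.py o_w
```

```text
clock: 21.78
eef_pos: [0.5646, -0.079, 0.3215]
tool_rot: [0.695, 0.129, 0.212, -0.674]
ft_force: [0.2, -0.5, -0.7]
grip_width: 0.0206
eyes (crop px) [[389.0, 370.0], [389.0, 351.0], [389.0, 324.0], [389.0, 285.0], [389.0, 272.0]]
pin: top,collar,tip [[383.0, 959.0], [385.0, 663.0], [387.0, 405.0]]
[ 0.56472621 -0.0790362   0.32201436] [ 0.5  0.1 -1.2] 21.825
```

View pics/o_w.png

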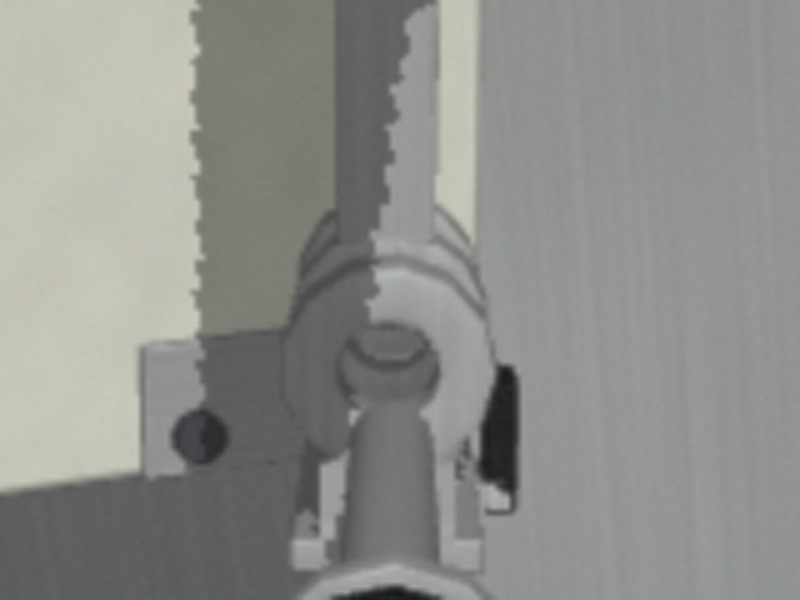

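```bash
python3 pre.py 0.006 | tail -1; python3 -m inch '0 0 0 0 4 1 1;0 0 0 0 4 1 1;0 0 0 0 0 0 1;0 0 0 0 0 0 1'; python3 view.py p_w
```

```text
rot [-0.14  0.27  0.01] shift [0.3 9.1 0.7] [ 0.56933142 -0.07892771  0.31417034]
clock: 22.32
eef_pos: [0.5685, -0.0775, 0.3148]
tool_rot: [0.695, 0.129, 0.213, -0.674]
ft_force: [0.1, 0.8, -2.0]
grip_width: 0.0205
eyes (crop px) [[388.0, 401.0], [388.0, 380.0], [388.0, 351.0], [388.0, 309.0], [388.0, 295.0]]
pin: top,collar,tip [[379.0, 956.0], [382.0, 662.0], [384.0, 404.0]]
[ 0.56855917 -0.07748085  0.31493614] [ 0.1 -0.6 -2.6] 22.375
```

View pics/p_w.png

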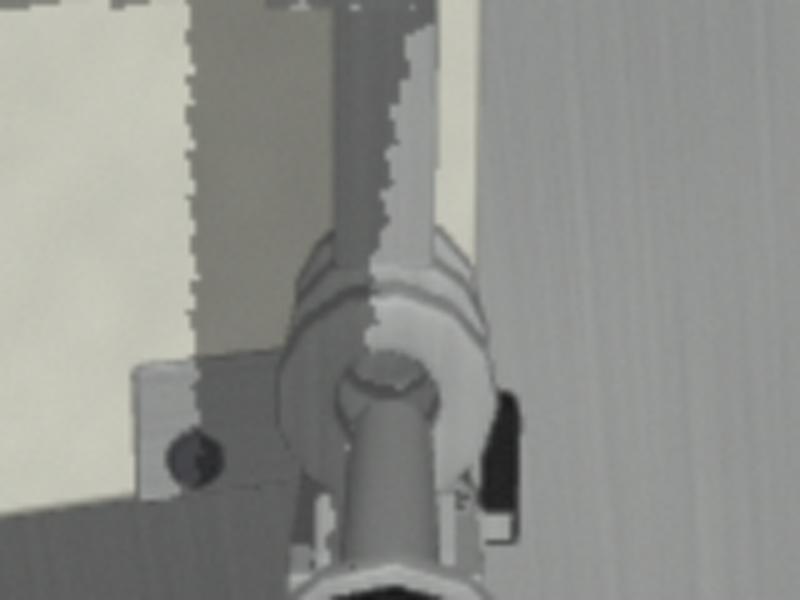

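```bash
python3 -m inch '0 0 0 0 4 0.5 1;0 0 0 0 4 0 1;0 0 0 0 3 0 1;0 0 0 0 0 0 1;0 0 0 0 0 0 1'; python3 view.py q_w
```

```text
clock: 23.0
eef_pos: [0.5737, -0.0776, 0.3051]
tool_rot: [0.695, 0.129, 0.213, -0.674]
ft_force: [-0.3, -0.4, -2.1]
grip_width: 0.0203
eyes (crop px) [[387.0, 429.0], [387.0, 406.0], [387.0, 374.0], [387.0, 329.0], [388.0, 314.0]]
pin: top,collar,tip [[379.0, 955.0], [382.0, 661.0], [384.0, 403.0]]
[ 0.57377964 -0.07759543  0.30524116] [ 0.  -0.5 -1. ] 23.05
```

View pics/q_w.png

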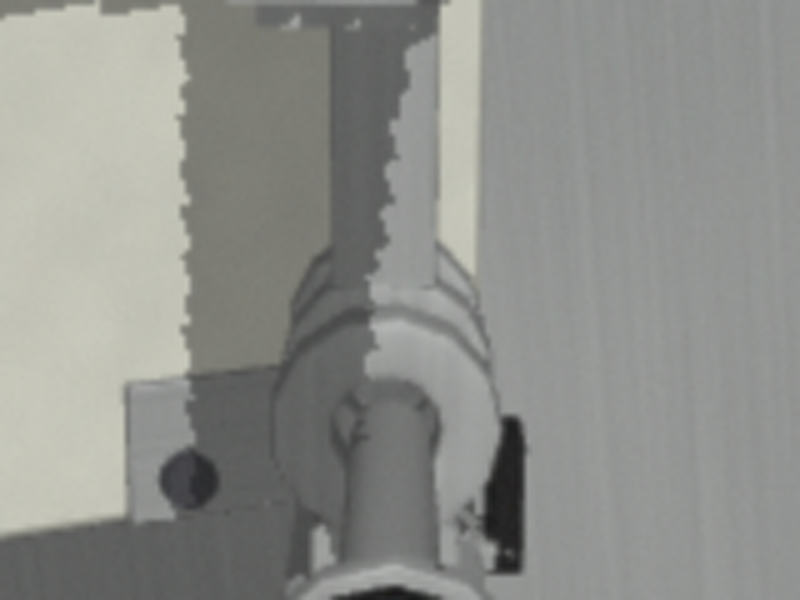

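```bash
python3 -m inch '0 0 0 -0.5 2 0.3 1;0 0 0 0 3 0 1;0 0 0 0 3 0 1;0 0 0 0 0 0 1;0 0 0 0 0 0 1'; python3 view.py r_w; python3 -c "
from h import *
p,R,o=tool();print((R.T@o['ft_force']).round(1),o['ft_torque'].round(2))"
```

```text
clock: 23.68
eef_pos: [0.577, -0.0777, 0.2978]
tool_rot: [0.695, 0.129, 0.213, -0.674]
ft_force: [-0.0, 0.4, -2.0]
grip_width: 0.0206
eyes (crop px) [[392.0, 451.0], [392.0, 427.0], [392.0, 392.0], [391.0, 344.0], [391.0, 328.0]]
pin: top,collar,tip [[379.0, 956.0], [381.0, 661.0], [384.0, 404.0]]
[ 0.57704882 -0.07770372  0.29786422] [-0.6  1.1 -1.9] 23.725
[-1.5  1.4  1. ] [ 0.12  0.64 -0.  ]
```

View pics/r_w.png

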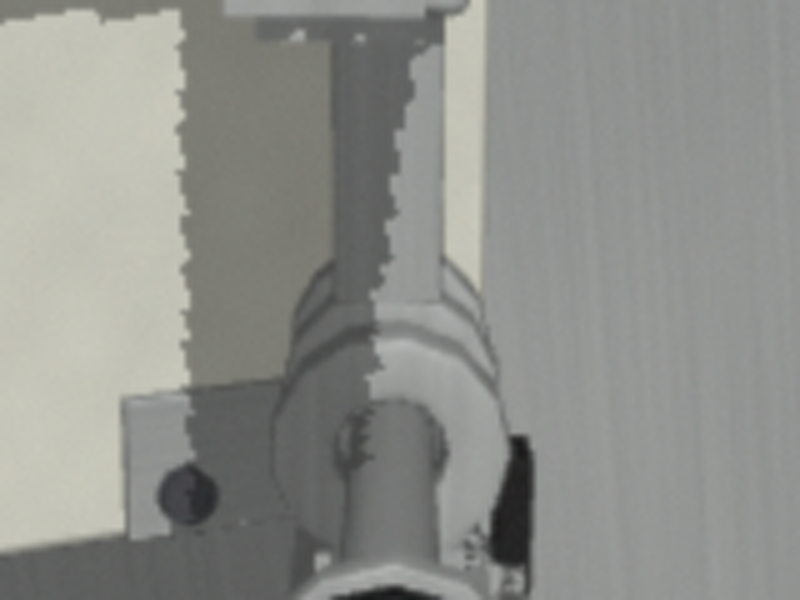

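```bash
python3 -m inch '0 0 0 0 3 0 1;0 0 0 0 3 0 1;0 0 0 0 3 0 1;0 0 0 0 0 0 1;0 0 0 0 0 0 1'; python3 -c "
from h import *
p,R,o=tool();print((R.T@o['ft_force']).round(1),o['ft_torque'].round(2))"; python3 -m inch '0 0 0 0 3 0 1;0 0 0 0 3 0 1;0 0 0 0 0 0 1;0 0 0 0 0 0 1'; python3 view.py s_w; python3 pre.py -.03;python3 -c "
from h import *
p,R,o=tool();print((R.T@o['ft_force']).round(1),o['ft_torque'].round(2))"
```

```text
clock: 24.35
eef_pos: [0.5812, -0.0782, 0.2899]
tool_rot: [0.695, 0.129, 0.213, -0.674]
ft_force: [0.2, -1.2, -1.6]
grip_width: 0.0204
[-0.4  1.5 -1.2] [ 0.07  0.6  -0.01]
clock: 24.85
eef_pos: [0.584, -0.0785, 0.2845]
tool_rot: [0.695, 0.129, 0.213, -0.674]
ft_force: [-0.3, -0.2, -2.7]
grip_width: 0.0204
eyes (crop px) [[392.0, 491.0], [392.0, 464.0], [392.0, 425.0], [392.0, 371.0], [392.0, 353.0]]
pin: top,collar,tip [[379.0, 955.0], [381.0, 661.0], [384.0, 403.0]]
[ 0.58404172 -0.07854548  0.28456531] [ 0.  -0.4 -2.5] 24.9
[ 0.58404172 -0.07854548  0.28456531] [[0.8764, 0.466, 0.1217], [-0.1075, -0.0571, 0.9926], [0.4695, -0.883, -0.0]] [-0.137  0.038 -0.219  0.826  0.007  1.557] [ 1.71457184e-03 -3.70913525e-01 -2.49273404e+00] 0.020590596048026665 24.9
rot [-0.14  0.27 -0.  ] shift [ 1.   3.  -2.3] [ 0.58609557 -0.08107393  0.28238422]
[-1.1  2.2 -0.4] [ 0.08  0.57 -0.02]
```

View pics/s_w.png

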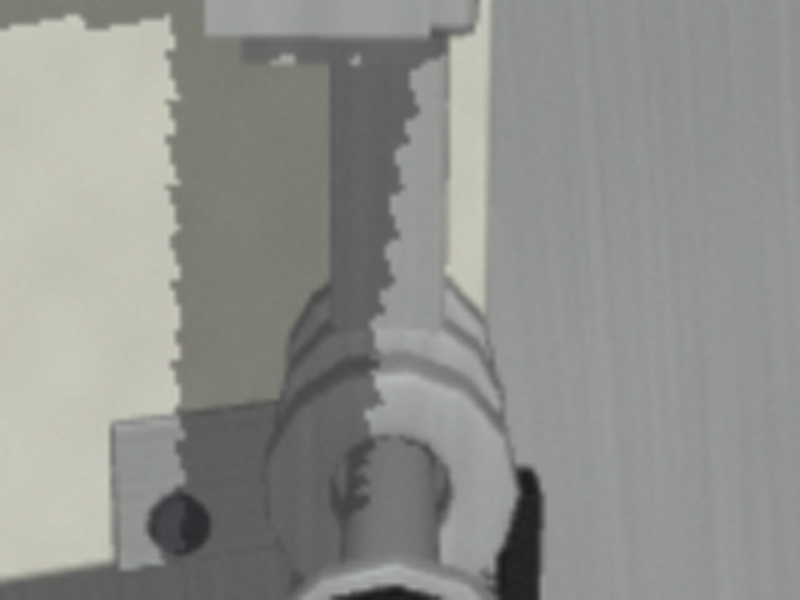

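```bash
python3 -m inch '0 0 0 0 3 0 1;0 0 0 0 3 0 1;0 0 0 0 3 0 1;0 0 0 0 0 0 1'; python3 -c "
from h import *
p,R,o=tool();print((R.T@o['ft_force']).round(1),o['ft_torque'].round(2))"; python3 -m inch '0 0 0 0 3 0 1;0 0 0 0 3 0 1;0 0 0 0 3 0 1;0 0 0 0 0 0 1;0 0 0 0 0 0 1';python3 pre.py -.06|tail -1;python3 -c "
from h import *
p,R,o=tool();print((R.T@o['ft_force']).round(1),o['ft_torque'].round(2))"
```

```text
clock: 25.4
eef_pos: [0.5881, -0.0791, 0.2761]
tool_rot: [0.695, 0.129, 0.212, -0.674]
ft_force: [-0.1, -0.8, -1.7]
grip_width: 0.0205
[-0.8  1.5 -0.8] [ 0.05  0.71 -0.03]
clock: 26.02
eef_pos: [0.5924, -0.0796, 0.2687]
tool_rot: [0.695, 0.129, 0.213, -0.674]
ft_force: [0.5, 0.2, -1.9]
grip_width: 0.0206
rot [-0.14  0.27  0.  ] shift [ 1.  15.1 -2.3] [ 0.6000657  -0.08286244  0.2558958 ]
[-0.5  1.9  0.3] [ 0.06  0.67 -0.02]
```

No resistance so far: the predicted tip depth is about -45 mm. The lower eye is next.

```bash
python3 -m inch '0 0 0 0 3 0 1;0 0 0 0 3 0 1;0 0 0 0 3 0 1;0 0 0 0 0 0 1'; python3 -c "
from h import *
p,R,o=tool();print((R.T@o['ft_force']).round(1),o['ft_torque'].round(2))"; python3 -m inch '0 0 0 0 3 0 1;0 0 0 0 3 0 1;0 0 0 0 3 0 1;0 0 0 0 0 0 1;0 0 0 0 0 0 1';python3 pre.py -.08|tail -1;python3 view.py t_w;python3 -c "
from h import *
p,R,o=tool();print((R.T@o['ft_force']).round(1),o['ft_torque'].round(2))"
```

```text
clock: 26.52
eef_pos: [0.5965, -0.0801, 0.2602]
tool_rot: [0.695, 0.129, 0.212, -0.674]
ft_force: [-0.3, 0.5, -0.8]
grip_width: 0.02
[-0.7  0.6  0.5] [0.08 0.61 0.01]
clock: 27.15
eef_pos: [0.6008, -0.0806, 0.2528]
tool_rot: [0.695, 0.129, 0.213, -0.674]
ft_force: [-0.3, 0.1, -2.4]
grip_width: 0.0204
rot [-0.14  0.27  0.  ] shift [ 1.  17.  -2.4] [ 0.60937911 -0.08405479  0.23823684]
eyes (crop px) [[393.0, 612.0], [392.0, 574.0], [392.0, 521.0], [392.0, 449.0], [392.0, 425.0]]
pin: top,collar,tip [[379.0, 955.0], [381.0, 661.0], [384.0, 403.0]]
[ 0.60083476 -0.08060754  0.25285664] [ 0.2 -0.6 -0.3] 27.2
[ 0.1  0.4 -0.6] [ 0.07  0.68 -0.01]
```

View pics/t_w.png

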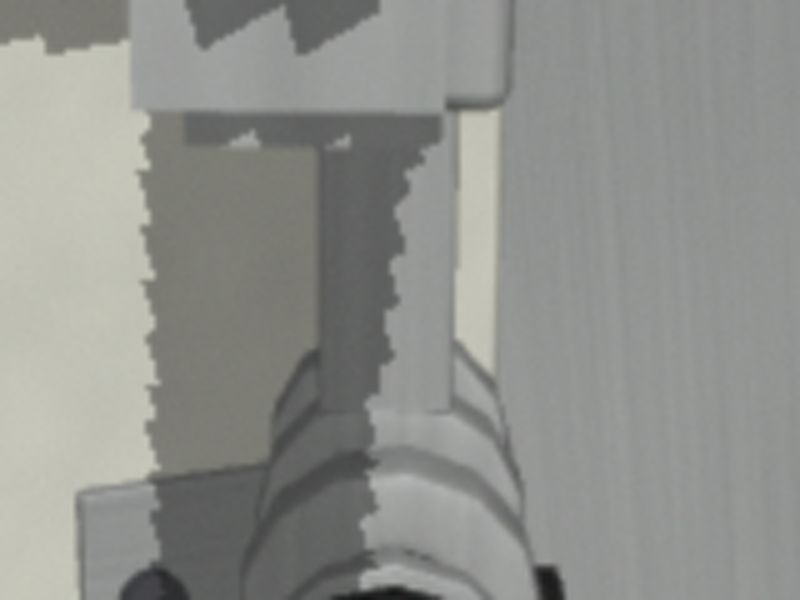

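```bash
python3 -m inch '0 0 0 0 3 0 1;0 0 0 0 3 0 1;0 0 0 0 3 0 1;0 0 0 0 0 0 1;0 0 0 0 0 0 1';  python3 -c "
from h import *
p,R,o=tool();print((R.T@o['ft_force']).round(1),o['ft_torque'].round(2))"; python3 -m inch '0 0 0 0 2.5 0 1;0 0 0 0 2.5 0 1;0 0 0 0 0 0 1;0 0 0 0 0 0 1';python3 pre.py -.08|tail -1;python3 -c "
from h import *
p,R,o=tool();print((R.T@o['ft_force']).round(1),o['ft_torque'].round(2))"
```

```text
clock: 27.82
eef_pos: [0.605, -0.0811, 0.2448]
tool_rot: [0.695, 0.129, 0.213, -0.674]
ft_force: [0.5, 0.3, -1.7]
grip_width: 0.0205
[-0.3  1.7  0.3] [ 0.05  0.61 -0.02]
clock: 28.32
eef_pos: [0.6073, -0.0814, 0.2404]
tool_rot: [0.695, 0.129, 0.213, -0.674]
ft_force: [-0.4, 1.2, -1.5]
grip_width: 0.0205
rot [-0.14  0.27 -0.01] shift [ 1.1  3.  -2.4] [ 0.60937911 -0.08405479  0.23823684]
[-1.2  1.   1.1] [ 0.11  0.61 -0.  ]
```

```bash
python3 -m inch '0 0 0 0 2 0 1;0 0 0 0 0 0 1;0 0 0 0 0 0 1';  python3 -c "
from h import *
p,R,o=tool();print((R.T@o['ft_force']).round(1),o['ft_torque'].round(2))"; python3 -m inch '0 0 0 0 2 0 1;0 0 0 0 0 0 1;0 0 0 0 0 0 1';python3 pre.py -.08|tail -1;python3 view.py u_w;python3 -c "
from h import *
p,R,o=tool();print((R.T@o['ft_force']).round(1),o['ft_torque'].round(2));cam('wrist','u_full')"
```

```text
clock: 28.7
eef_pos: [0.6084, -0.0815, 0.2388]
tool_rot: [0.695, 0.129, 0.213, -0.674]
ft_force: [-0.2, 0.0, -1.3]
grip_width: 0.0205
[-0.7  1.   0. ] [ 0.08  0.57 -0.02]
clock: 29.08
eef_pos: [0.6085, -0.0816, 0.2387]
tool_rot: [0.695, 0.129, 0.213, -0.674]
ft_force: [-10.7, 1.3, 9.1]
grip_width: 0.0207
rot [-0.14  0.27  0.06] shift [ 0.8  1.  -2.4] [ 0.60937911 -0.08405479  0.23823684]
eyes (crop px) [[390.0, 683.0], [390.0, 638.0], [389.0, 575.0], [389.0, 492.0], [389.0, 465.0]]
pin: top,collar,tip [[378.0, 955.0], [381.0, 661.0], [383.0, 403.0]]
[ 0.60850269 -0.0815287   0.23869753] [-10.3   0.9   9. ] 29.125
[ -4.9 -12.8  -0.4] [ 0.19  1.56 -0.05]
```

View pics/u_full.png

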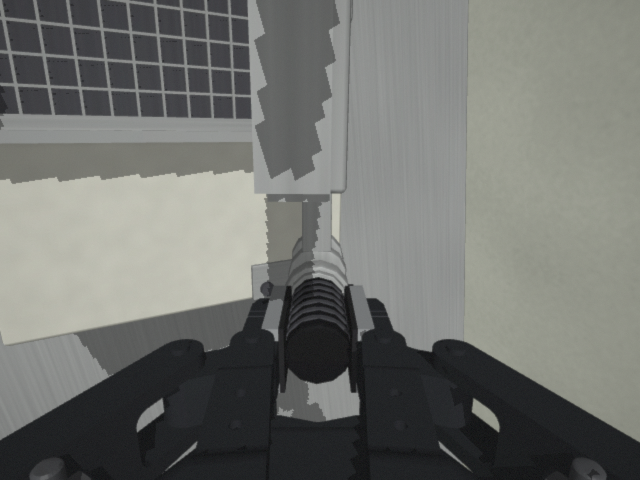

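```bash
python3 -m inch '0 0 0 0 -1.5 0 1;0 0 0 0 0 0 0.6;0 0 0 0 0 0 0.55;0 0 0 0 0 0 0.55;0 0 0 0 0 0 0.55;0 0 0 0 0 0 0.55'
python3 - <<'E'
from h import *
p,R,o=tool();print((R.T@o['ft_force']).round(1),o['grip_width']);cam('wrist','v_full')
E
```

```text
clock: 29.92
eef_pos: [0.6085, -0.0816, 0.2381]
tool_rot: [0.695, 0.129, 0.213, -0.674]
ft_force: [0.2, 1.0, 0.2]
grip_width: 0.0385
[ 0.1 -0.2  1. ] 0.038478442460802655
```

View pics/v_full.png

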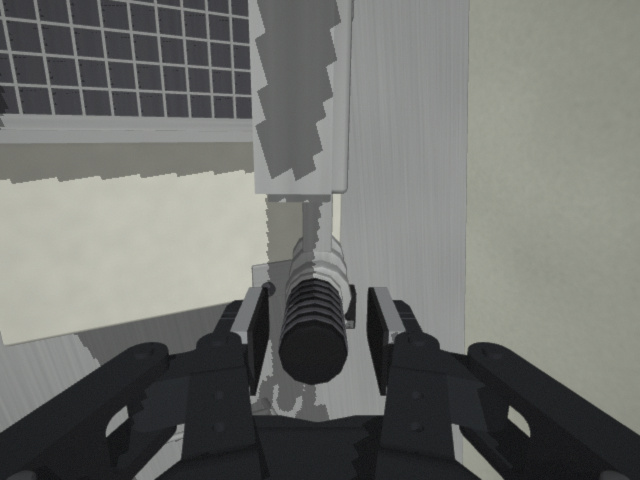

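Released, and the pin stays seated with its grip centre near (313,350). I'll back off along the pin line and inspect.

```bash
python3 -m inch '0 0 0 0 -10 0 0.55;0 0 0 0 -20 0 0.55;0 0 0 0 -30 0 0.55;0 0 0 0 -30 0 0.55;0 0 0 0 -30 0 0.55;0 0 0 0 -30 0 0.55;0 0 0 0 0 0 0.55;0 0 0 0 0 0 0.55'
python3 - <<'E'
from h import *
p,R,o=tool();print(p,o['ft_force'].round(1),o["clock"]);w=cam('wrist');crop(w,220,140,420,290,4,"w_w")
xs=np.array([.992,-.127,0]);xs/=np.linalg.norm(xs);ez=np.array([0,0,1.])
a=np.radians(28);zs=-np.sin(a)*xs+np.cos(a)*ez;M=np.array([.6152,-.0848,.2272])
print(((proj(w,[M,M+.004*zs,M+.025*zs,M+.046*zs])-[220,140])*4).round())
s=cam("scene");crop(s,160,100,400,300,3,"w_s")
E
```

```text
clock: 30.98
eef_pos: [0.5384, -0.073, 0.3702]
tool_rot: [0.695, 0.129, 0.212, -0.674]
ft_force: [-0.5, 0.5, 0.4]
grip_width: 0.0387
[ 0.53835604 -0.07295865  0.3701773 ] [-0.5  0.5  0.4] 30.975
[[394. 316.]
 [394. 320.]
 [394. 346.]
 [394. 375.]]
```

View pics/w_w.png

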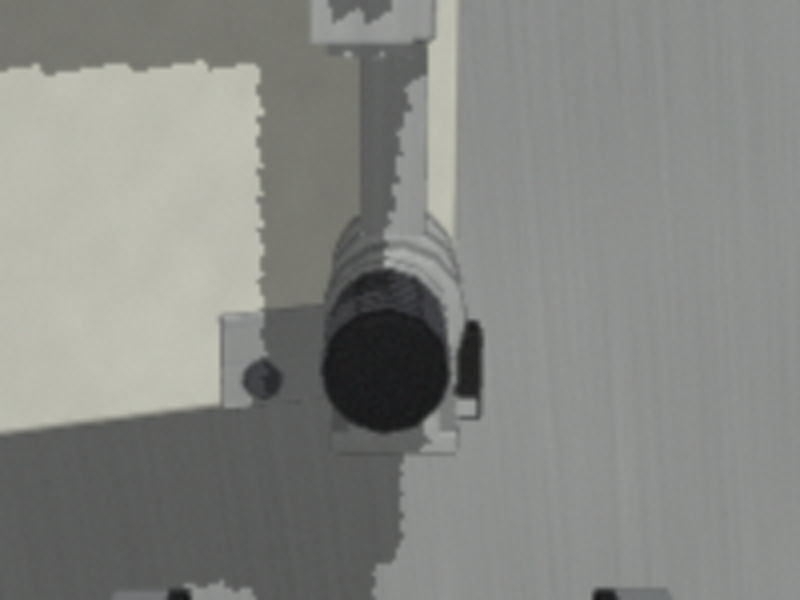

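View pics/w_s.png

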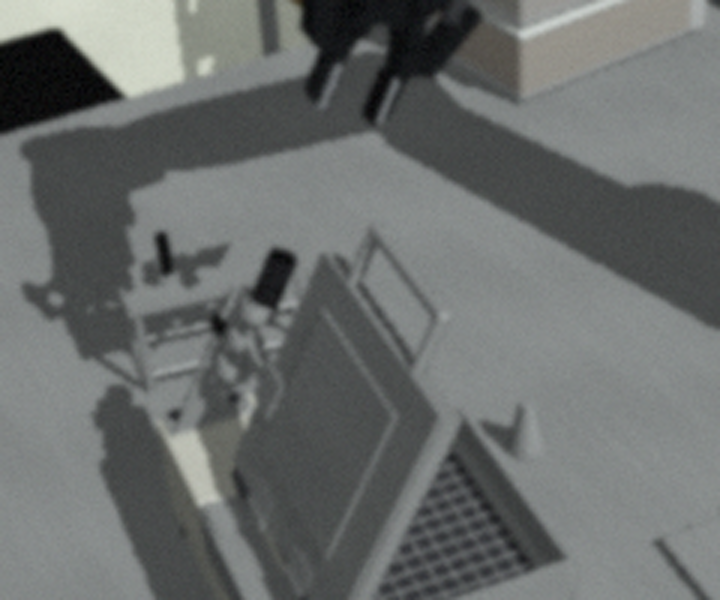

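Run:
```python
from workcell import bot
print(bot.job_done()); print(bot.get_obs()["clock"])
```

```text
the job is handed in; nothing more can be done
None
the job is handed in; nothing more can be done
```

The lid is locked open: I lifted it by its bar to the stop, it stayed up on its own, and the lock pin is seated through all three eyes with the gripper clear. I handed the job in at about 31 s; no verdict comes back from that.

- **Lid:** I lifted the bar with the fingers loosely round it until the force rose to about 24 N with no further movement. After I let go and backed off, the pictures showed the lid still fully up. I did not measure its angle directly.
- **Pin:** I took it out of the stand and slid it down the pin line. There was no noticeable side force until the collar met the upper eye, at about 13 N. That was within about 1 mm of the depth I had worked out.
- **Last checks:** After release, the wrist and scene pictures showed the pin upright in the bracket, with its grip about 1 to 1.5 mm from where I expected it. That is slight play in the eyes. The force on the tool was close to zero. That the pin is through the lid and lower eyes is inferred from the smooth slide and the depth, because those eyes were hidden from view.
- **Other things:** The scene picture showed the spindle and nozzle in place. I kept clear of the bowl and scraper throughout, but did not measure any of the four again at the end.
- **Disagreements:** The detectors' bracket position was about 2.5 mm off the wrist view, so I followed the wrist view. The lid was also ajar at the start, by about 0.17 rad.

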